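# Park the incense box behind the power post

## Task

Push the long wooden incense box across the table into the bay along the front of the jar rack. The raised power post blocks part of the bay's mouth, so angle the box in behind it, one end first, then swing the other end in, and leave the box squarely home, against the bay's back wall over its whole length. Only push it with the fingertips: it stays flat on the table and is never taken between the fingers or lifted, and the jars and other things around are left where they stand.

Things in the scene. Friction and masses are not known exactly. Their poses are not given: they have to be found in the camera images.
- incense_box: Closed dark-wood incense box with a lighter sliding lid and a small plain brass plate on top, 240 x 48 x 42 mm (length x width x height), one rigid piece of about 0.25 to 0.5 kg, loose on the table. Origin: centre of its underside; x runs along its length, y across it, z up. Either end may go in first and either long side may face the back wall.
- end_a (a point): Middle of the lower edge of one end face of the incense box (the end with the dark thumb notch), 120 mm from the box's origin along its +x.
- end_b (a point): The same point at the other end of the incense box, 120 mm along its -x.
- rack: Plywood jar rack, fixed. Origin: middle of the bay mouth, table level; x into the bay, y along it (leftward from the robot). The bay is open to the front and above, the table is its floor: back wall face at x = 75 mm (60 mm tall), inner faces of the side cheeks at y = +-150 mm (12 mm thick, 45 mm tall, starting at x = 0). Behind the back wall a step 50 mm high carries three loose jars.
- power_post: Raised table power post, dark grey with sockets and a bright cap: upright, round, 54 mm in diameter (66 mm flange 3 mm high, no obstacle), 82 mm tall, fixed. Origin: its axis at table level, 32 mm before the bay mouth (rack x = -32 mm) and 95 mm to one side of its middle (rack y = +95 or -95 mm). Between it and the farther cheek the mouth is 218 mm wide; it stands 5 mm clear of the mouth.
- grommet: Flush round cable grommet in the table, 66 mm across, 1 mm high, no obstacle: things slide over it. It lies opposite the power post, at the other side of the bay's middle.
- jar_1: Squat glass jar with a cork, 61 mm across, 72 mm tall, standing loose on the rack's step (its base 50 mm above the table); dark red contents. Origin: centre of its underside. Leave alone.
- jar_2: Squat glass jar with a cork, 61 mm across, 72 mm tall, standing loose on the rack's step (its base 50 mm above the table); green contents. Origin: centre of its underside. Leave alone.
- jar_3: Squat glass jar with a cork, 61 mm across, 72 mm tall, standing loose on the rack's step (its base 50 mm above the table); ochre contents. Origin: centre of its underside. Leave alone.
- small_jar: Small corked glass jar, 54 mm across, 64 mm tall, loose on the table about 90 mm before the power post (on the robot's side of it). Origin: centre of its underside. Leave alone.
- flask: Dark drinking flask, 72 mm across, 195 mm tall, loose on the table at the left. Origin: centre of its underside. Leave alone.
- bowl: White ceramic bowl, 124 mm across, 50 mm tall, loose on the table at the right. Origin: centre of its underside. Leave alone.
- scoop: Light wooden spoon, 170 mm long, lying loose on the table at the right. Origin: near its middle. Leave alone.
- kit_carton: Open cardboard kit box, 200 x 150 x 55 mm with its lid standing up to 180 mm, loose on the table at the left. Origin: centre of its underside. Leave alone.

How it is judged:
On the way:
1. one end of the box is inside the bay while the other is still out in front of it (((x of end_a in the frame of rack above 0.01 m and x of end_b in the frame of rack below -0.02 m) or (x of end_b in the frame of rack above 0.01 m and x of end_a in the frame of rack below -0.02 m))), for 0.1 s.
At the end, for the whole second after the job is handed in: The incense box lies flat and at rest on the table inside the bay, between the cheeks and behind the post, with each end within 10 mm of touching the back wall, and the fingers are off it (x of end_a in the frame of rack between 0.041 and 0.056 m and y of end_a in the frame of rack between -0.152 and 0.152 m and z of each of end_a, end_b in the frame of rack below 0.006 m and x of end_b in the frame of rack between 0.041 and 0.056 m and y of end_b in the frame of rack between -0.152 and 0.152 m and angle between incense_box's own z axis and vertical below 0.08 rad and linear speed of incense_box below 0.01 m/s and contact force between the fingers and incense_box below 0.1 N).
It fails at once if the box is lifted (more than 10 mm) or tipped (more than 0.25 rad) (height (world z) of incense_box above 0.01 m or height (world z) of any of end_a, end_b above 0.025 m or angle between incense_box's own z axis and vertical above 0.25 rad).
It fails at once if the box is taken between the fingers (x of the grasp point in the frame of incense_box between -0.115 and 0.115 m and y of the grasp point in the frame of incense_box between -0.018 and 0.018 m and z of the grasp point in the frame of incense_box below 0.038 m and contact force between the fingers and incense_box above 0.5 N).
It fails at once if a jar, the flask, the bowl, the spoon or the carton is moved more than 20 mm (distance of any of jar_1, jar_2, jar_3, small_jar, flask, bowl, scoop, kit_carton from where it was at the start of the episode above 0.02 m).
It fails at once if a jar or the flask is tipped (angle between any of jar_1, jar_2, jar_3, small_jar, flask's own z axis and vertical above 0.3 rad).
It also fails if it takes over 72 s, if anything falls off the work surface, if the arm or the gripper's body presses on something with over 40 N, if the wrist force passes 120 N, or if a joint passes its speed limit or range.

## Robot

A 6-joint arm with a two-finger parallel gripper is mounted at the origin on the work surface. World frame = base frame: x ahead of the robot, y to its left, z up, the work surface at z = 0. Lengths are in m, angles in rad, forces in N, time in s.
With the tool pointing down it reaches from about 0.425 to 0.95 m from the base axis. Payload 3.5 kg.
Tool frame: the origin (TCP) lies midway between the tips of the shut fingers; the grasp point (between the pads) lies 19 mm behind it; z points along the fingers, y is the direction in which the jaws open and shut (so a half turn about z gives the same grasp; the last joint's range is limited). The gripper opens to 85 mm and grips with 20 to 120 N. Pads are 22 mm wide; open, the fingers measure 114 mm over their backs; the gripper's body (76 mm by 85 mm) begins 54 mm behind the grasp point. The pads swing forward as they close: fully open they stand 13 mm farther back than shut.
Start: joints at [-1.496, 0.286, 1.577, -0, 1.279, -0.15], TCP at [0.15, -0.658, 0.231] pointing down, gripper open.
Joint ranges: [-2.77, 2.77], [-0.9, 2.22], [0.21, 2.48], [-1.53, 4.67], [0.24, 2.81], [-2.84, 2.84]. Speed limits (rad/s): [2.79, 2.79, 3.14, 3.14, 3.14, 3.14].

## Interface

Orientations are given as a 3x3 rotation matrix whose columns are the frame's x, y, z axes.
In Python, from plant import arm, optics gives the robot as it stands.
- The arm moves only by the tool step_arm, never from a script. Its argument "series" is one flat list of numbers, 4 for each row, row after row: the shift along the tool's x, y, z in cm, then the turn about the tool's z in degrees. A call has 1 to 10 rows; each row is the pose to reach, as a shift and turn from the pose commanded when the call began, along the tool's axes at that moment; what a row does not reach only later rows make up. A row lasts 1/8 s, in which the tool goes at most 62.5 mm and 10.7 degrees, less where a joint would pass 70% of its speed; a pose out of reach is approached as far as the arm can. A call with a gripper value outside its range is refused whole. "grip" is the closure in counts, from 0 (fully open) to 255 (shut), set as the call begins (left out, the last holds). The fingers move at their own pace and stop on an object; the grip force is fixed at half the most. Time passes only in rows, so rows that repeat a pose let the fingers close. It gives the time, the measured TCP pose, the force and the opening at its end, in the units of the state.
- arm.observe(): the state, without advancing time (a new reading comes with each control period).
- optics.read_camera(name): name is "scene" or "top"; returns a dict with "pixels" (384x512x3 uint8, red, green, blue), "intrinsics" (3x3 intrinsics, pixels), "eye" and "orientation" of the camera in the world. Camera axes: x right, y up, looking along -z (the intrinsics and any distortion apply to the point x, -y, -z); pixel columns grow to the right and rows downward; lengths in m; the calibration is good to about 2 mm. A picture is of the moment at which its call begins. There is no depth.
- arm.hand_in(): hands the job in, once; it reports no verdict.
Trained networks look in the newest picture that a camera, given by its name, has taken for a name from the list of things; names that differ only in an ending like _2 or _b are one class to them, and where a whole thing is asked for, a point or a joint stands for the part that bears it (a point fixed in the world has none). Each returns a list of dicts, best first, with "score" (0 to 1); they miss things now and then, are a little off and sometimes report something else, mostly with a low value. They report only what shows in the picture. A call takes as long as a camera call.
- optics.spot_in(camera, target): "xyz" ([x, y, z] in m, in world coordinates, good to about 4 mm: the middle of the surface that is visible of it).
- optics.trace(camera, target): "region" (384x512 bool, what is visible of it).
- optics.landmark_of(camera, target): "xyz" ([x, y, z] in m, in world coordinates, good to about 4 mm: a listed point, or the origin of a listed thing).
The state is a dict: "time_s": time; "qpos": joint angles; "qd": joint speeds; "joint_efforts": joint torques, N m; "position": TCP position; "ee_rot": TCP orientation; "contact_force": force on the tool from outside, world axes, zero at the start; "wrist_torque": the same for the moment, N m; "grip_width": opening from 0.0 (shut) to 1.0 (fully open).
Only numpy, scipy, OpenCV 4.12 (cv2) and the standard library are available. Lean on these libraries where they do the work, as an engineer would, in place of code of your own. Each camera call takes 0.05 s, during which the arm holds its last target. There are 200 camera calls.

## Working session

There is one attempt and no reset: what is moved stays moved. The work goes in short steps, Python scripts to look and compute and a tool call to move; the robot and the scene stay as the last step left them, time stands still between calls to the robot, and variables do not carry over. Pictures are saved under pics/ and viewed, about 8 in all and at most 12, crops included, and the job is handed in when it is done.

Besides the shell and the picture viewer there is one more tool, called after "Request:" as name(argument=value, ...) on one line, values as JSON. step_arm: Moves the arm, as the interface text tells. Its arguments: {"type":"object","properties":{"series":{"type":"array"},"grip":{"type":"number"}},"required":["series"]}

```bash
mkdir -p pics
cat > h.py <<'E'
import numpy as np, cv2
from plant import arm, optics
def snap(cam,name):
    d=optics.read_camera(cam); cv2.imwrite('pics/'+name,cv2.cvtColor(d['pixels'],cv2.COLOR_RGB2BGR)); return d
def ray(d,u,v,z):
    K=np.array(d['intrinsics']); p=np.linalg.inv(K)@[u,v,1.]; r=np.array(d['orientation'])@[p[0],-p[1],-p[2]]
    e=np.array(d['eye']); return e+r*(z-e[2])/r[2]
def proj(d,P):
    q=np.array(d['orientation']).T@(np.array(P)-d['eye']); q=np.array(d['intrinsics'])@[q[0],-q[1],-q[2]]; return q[:2]/q[2]
E
python3 - <<'E'
from h import *
np.set_printoptions(precision=3,suppress=True)
s=arm.observe();print(s['position'],s['ee_rot'],s['time_s'])
for c in ['top','scene']:
    d=snap(c,c+'0.png');print(c,d['eye'],d['orientation'],d['intrinsics'])
    for n in ['incense_box','end_a','end_b','rack','power_post','grommet','small_jar','flask','bowl','scoop','kit_carton']:
        print(n,[(np.round(r['xyz'],3),round(r['score'],2)) for r in optics.landmark_of(c,n)[:2]])
E
```

```text
[ 0.15  -0.657  0.23 ] [[ 0.975  0.223 -0.   ]
 [ 0.223 -0.975  0.002]
 [ 0.    -0.002 -1.   ]] 0.0
top [ 0.511 -0.006  1.359] [[-0.004  0.999 -0.054]
 [-1.    -0.004 -0.009]
 [-0.009  0.054  0.999]] [[390.717   0.    253.528]
 [  0.    390.717 192.904]
 [  0.      0.      1.   ]]
incense_box [(array([0.504, 0.116, 0.001]), 0.79), (array([0.614, 0.093, 0.004]), 0.26)]
end_a [(array([ 0.547,  0.23 , -0.002]), 0.97), (array([ 0.463,  0.004, -0.002]), 0.95)]
end_b [(array([ 0.547,  0.23 , -0.002]), 0.97), (array([ 0.463,  0.004, -0.002]), 0.95)]
rack [(array([ 0.59 , -0.093, -0.   ]), 0.45), (array([ 0.416, -0.485,  0.004]), 0.45)]
power_post [(array([ 0.591, -0.097, -0.001]), 0.72)]
grommet [(array([0.61 , 0.097, 0.002]), 0.78)]
small_jar [(array([ 0.503, -0.084,  0.002]), 0.73)]
flask [(array([ 0.624,  0.424, -0.002]), 0.6), (array([ 0.418, -0.484,  0.001]), 0.33)]
bowl [(array([ 0.578, -0.485,  0.001]), 0.58)]
scoop [(array([ 0.415, -0.486,  0.002]), 0.8)]
kit_carton [(array([ 0.451,  0.478, -0.001]), 0.91)]
scene [1.494 0.742 0.847] [[-0.629 -0.438  0.642]
 [ 0.777 -0.351  0.522]
 [-0.003  0.827  0.562]] [[412.985   0.    260.1  ]
 [  0.    412.985 185.033]
 [  0.      0.      1.   ]]
incense_box [(array([ 0.508,  0.121, -0.003]), 0.61)]
end_a [(array([ 0.464,  0.006, -0.001]), 0.75), (array([0.55 , 0.231, 0.002]), 0.6)]
end_b [(array([ 0.464,  0.006, -0.001]), 0.75), (array([0.55 , 0.231, 0.002]), 0.6)]
rack [(array([0.631, 0.001, 0.003]), 0.9)]
power_post [(array([ 0.586, -0.093,  0.001]), 0.95), (array([0.548, 0.23 , 0.001]), 0.61)]
grommet [(array([ 0.607,  0.097, -0.004]), 0.54)]
small_jar [(array([ 0.502, -0.083, -0.001]), 0.53)]
flask [(array([ 0.628,  0.422, -0.004]), 0.7)]
bowl [(array([ 0.58 , -0.483,  0.004]), 0.58)]
scoop [(array([ 0.417, -0.483,  0.   ]), 0.67), (array([ 0.756, -0.011,  0.051]), 0.66)]
kit_carton [(array([0.448, 0.475, 0.003]), 0.67)]
```

View pics/top0.png

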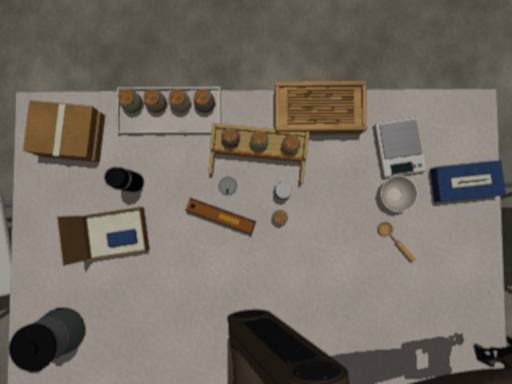

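View pics/scene0.png

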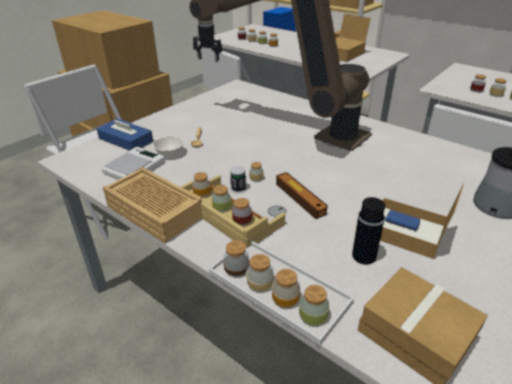

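Top view: box from (190,206) with its notch at the left end to (252,229), post (283,190), grommet (228,185), small jar (279,218), rack cheeks ending at (212,176) and (302,183). I'll check the rack frame with an overlay and work out the approach.

```bash
cat >> h.py <<'E'
YAW=np.arctan2(-(0.609-0.588),0.097+0.095)
ex=np.array([np.cos(YAW),np.sin(YAW)]); ey=np.array([-ex[1],ex[0]])
O=(np.array([.588,-.095])+[.609,.097])/2+.032*ex
def r2w(x,y,z=0): return np.r_[O+x*ex+y*ey,z]
def w2r(p): d=np.array(p[:2])-O; return np.array([d@ex,d@ey])
def rel(*targets):
    s=arm.observe(); R=np.array(s['ee_rot'])
    for t in targets: print('tool cm',np.round(R.T@(np.array(t)-s['position'])*100,1))
    print('yaw tool-x deg',np.round(np.degrees(np.arctan2(R[1,0],R[0,0])),1),'rack yaw',np.degrees(YAW).round(1))
def overlay(cam,name,box=None,crop=None):
    d=optics.read_camera(cam); im=cv2.cvtColor(d['pixels'],cv2.COLOR_RGB2BGR); k=4; u0,v0,u1,v1=crop
    im=cv2.resize(im[v0:v1,u0:u1],None,fx=k,fy=k,interpolation=cv2.INTER_CUBIC)
    def L(pts,c):
        q=[(proj(d,p)+.5-[u0,v0])*k for p in pts]; cv2.polylines(im,[np.int32(np.round(q))],False,c,1)
    L([r2w(0,.15,.045),r2w(.075,.15,.045),r2w(.075,-.15,.045),r2w(0,-.15,.045)],(0,0,255))
    a=np.linspace(0,6.3,30); L([r2w(-.032+.027*np.cos(t),-.095+.027*np.sin(t),.082) for t in a],(255,0,0))
    if box is not None:
        A,B=[np.array(p[:2]) for p in box]; c=(A+B)/2; u=(A-B)/np.linalg.norm(A-B); n=np.array([-u[1],u[0]])
        L([np.r_[c+i*.12*u+j*.024*n,.042] for i,j in [(1,1),(1,-1),(-1,-1),(-1,1),(1,1)]],(0,255,0))
    cv2.imwrite('pics/'+name,im); return d
E
python3 - <<'E'
from h import *
overlay('top','top1.png',[(.548,.230),(.4635,.005)],(180,110,320,245))
rel((.5,-.25,.231),(.435,.058,.1))
print(O,w2r((.548,.230)),w2r((.4635,.005)))
E
```

```text
tool cm [ 43.2 -32.    0. ]
tool cm [ 43.7 -63.5  13.1]
yaw tool-x deg 12.9 rack yaw -6.2
[ 0.63031029 -0.00247925] [-0.10709901  0.22215172] [-0.16663458 -0.0107018 ]
```

View pics/top1.png

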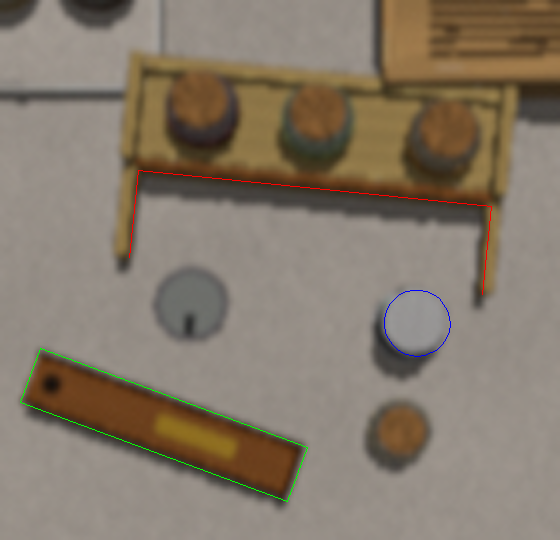

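The overlay fits: rack edges, post and box line up to about 2 mm (box top from px (22,400) to (305,447) in the crop). Moving above the start point with the fingers shut.

Request:
step_arm(series=[43, -32, 0, 19, 43, -32, 0, 19, 43, -32, 0, 19, 43, -32, 0, 19, 43, -32, 0, 19, 43, -32, 0, 19, 43, -32, 0, 19, 43, -32, 0, 19, 43, -32, 0, 19, 43, -32, 0, 19], grip=255)

```text
time_s: 2.5
position: [0.4995, -0.2482, 0.2315]
ee_rot: [[0.995, -0.102, 0.0], [-0.102, -0.995, -0.0], [0.0, 0.0, -1.0]]
contact_force: [-0.7, 0.4, -0.8]
grip_width: 0.0
```

Run:
```python
from h import *
s=arm.observe();print(s['position'],s['time_s'],s['grip_width'])
rel((.437,.058,.1),(.437,.058,.02))
```

```text
[ 0.49954932 -0.24824415  0.23148345] 2.5 0.00026497669427555414
tool cm [ -9.4 -29.8  13.1]
tool cm [ -9.4 -29.8  21.1]
yaw tool-x deg -5.9 rack yaw -6.2
```

Request:
step_arm(series=[-9.4, -29.8, 10, 0, -9.4, -29.8, 10, 0, -9.4, -29.8, 10, 0, -9.4, -29.8, 10, 0, -9.4, -29.8, 10, 0, -9.4, -29.8, 10, 0, -9.4, -29.8, 16, 0, -9.4, -29.8, 21, 0, -9.4, -29.8, 21, 0, -9.4, -29.8, 21, 0])

```text
time_s: 3.75
position: [0.4385, 0.0551, 0.0232]
ee_rot: [[0.994, -0.108, 0.003], [-0.108, -0.994, -0.001], [0.003, 0.0, -1.0]]
contact_force: [0.9, 0.0, 0.2]
grip_width: 0.001
```

Request:
step_arm(series=[0.8, 0, 0.2, 0, 1.8, 0, 0.2, 0, 2.8, 0, 0.2, 0, 3.8, 0, 0.2, 0, 4.8, 0, 0.2, 0, 5.8, 0, 0.2, 0, 6.8, 0, 0.2, 0, 7.8, 0, 0.2, 0, 8.4, 0, 0.2, 0, 8.4, 0, 0.2, 0])

```text
time_s: 5.0
position: [0.5211, 0.0471, 0.0195]
ee_rot: [[0.994, -0.107, 0.001], [-0.107, -0.994, -0.0], [0.001, -0.0, -1.0]]
contact_force: [-0.0, 0.5, 0.4]
grip_width: -0.001
```

```bash
cat >> h.py <<'E'
def ends(cams=('top','scene'),fresh=True):
    out=[]
    for c in cams:
        if fresh: optics.read_camera(c)
        for n in ('end_a',):
            for r in optics.landmark_of(c,n)[:3]: out.append((c,w2r(r['xyz']).round(3),round(r['score'],2)))
        m=[r for r in optics.trace(c,'incense_box') if r['score']>.4]
        if m: 
            d=optics.read_camera(c); v,u=np.nonzero(m[0]['region'])
            if c=='top':
                P=np.float32([w2r(ray(d,a,b,.042))*1000 for a,b in zip(u,v)])
                (cx,cy),wh,_=R=cv2.minAreaRect(P); b=cv2.boxPoints(R); print('rect',np.round([cx,cy]),np.round(wh)); print(b.round(0).tolist())
    for o in out: print(*o)
    s=arm.observe(); print('tcp rack',w2r(s['position']).round(4),'z',round(s['position'][2],4),'t',s['time_s'])
E
python3 - <<'E'
from h import *
ends()
E
```

```text
rect [-91. 114.] [ 48. 238.]
[[-139.0, 226.0], [-91.0, -7.0], [-44.0, 2.0], [-91.0, 236.0]]
top [-0.068 -0.008] 0.72
top [-0.116  0.231] 0.7
scene [-0.074 -0.002] 0.71
scene [-0.115  0.232] 0.69
tcp rack [-0.115   0.0374] z 0.0194 t 5.4
```

Request:
step_arm(series=[1, 0, 0, 0, 2, 0, 0, 0, 3, 0, 0, 0, 3.8, 0, 0, 0, 4.4, 0, 0, 0, 4.4, 0, 0, 0, 2, -1, 0, 0, -0.5, -4, 0, 0, -2.5, -7, 0, 0, -2.5, -7, 0, 0])

```text
time_s: 6.65
position: [0.5015, 0.1209, 0.0192]
ee_rot: [[0.995, -0.104, -0.0], [-0.104, -0.995, 0.0], [-0.0, -0.0, -1.0]]
contact_force: [-0.4, -0.4, -0.5]
grip_width: -0.0
```

Run:
```python
from h import *
ends()
```

```text
rect [-67. 115.] [ 52. 234.]
[[-144.0, 206.0], [-35.0, -1.0], [11.0, 23.0], [-98.0, 230.0]]
top [-0.012  0.008] 0.59
scene [-0.118  0.222] 0.79
scene [-0.012  0.012] 0.79
scene [-0.048  0.424] 0.22
tcp rack [-0.1394  0.1067] z 0.0194 t 7.05
```

Request:
step_arm(series=[1.5, 1.5, 0, 0, 3, 1.5, 0, 0, 4, 1.5, 0, 0, 5, 1.5, 0, 0, 5, 1.5, 0, 0, 2, 0, 0, -8, -3, -3, 0, -18, -3, -9, 0, -27, -3, -14, 0, -27, -3, -14, 0, -27])

```text
time_s: 8.3
position: [0.4881, 0.265, 0.0199]
ee_rot: [[0.933, 0.361, 0.002], [0.361, -0.933, 0.001], [0.003, -0.0, -1.0]]
contact_force: [-1.0, -0.1, 1.1]
grip_width: 0.001
```

Run:
```python
from h import *
ends()
```

```text
rect [-61. 114.] [ 53. 243.]
[[-141.0, 209.0], [-27.0, -6.0], [20.0, 19.0], [-94.0, 234.0]]
top [-0.115  0.221] 0.93
top [-0.004  0.01 ] 0.69
scene [-0.031  0.095] 0.73
scene [-0.003  0.013] 0.68
scene [-0.116  0.222] 0.62
tcp rack [-0.1702  0.2463] z 0.0192 t 8.7
```

Request:
step_arm(series=[3.7, 1, 0, 0, 3.7, 2.5, 0, 0, 3.7, 3.5, 0, 0, 3.7, 4.5, 0, 0, 3.7, 5.5, 0, 0, 3.7, 6.5, 0, 0, 3.7, 7.5, 0, 0, 3.7, 8.5, 0, 0, 3.7, 9.5, 0, 0, 3.7, 9.5, 0, 0])

```text
time_s: 9.95
position: [0.557, 0.1853, 0.0195]
ee_rot: [[0.935, 0.356, 0.001], [0.356, -0.935, -0.0], [0.001, 0.001, -1.0]]
contact_force: [-0.1, 1.0, -0.1]
grip_width: 0.001
```

Run:
```python
from h import *
ends()
```

```text
rect [-28.  52.] [ 54. 223.]
[[-102.0, 140.0], [-2.0, -59.0], [46.0, -35.0], [-54.0, 164.0]]
top [-0.086  0.166] 0.72
scene [ 0.022 -0.043] 0.95
scene [-0.085  0.162] 0.8
tcp rack [-0.0942  0.1798] z 0.0194 t 10.35
```

Request:
step_arm(series=[0, 1, 0, 0, 0, 2, 0, 0, 0, 3, 0, 0, 0, 4, 0, 0, 0, 5, 0, 0, 0, 5.8, 0, 0, 0, 6.3, 0, 0, 0, 6.3, 0, 0])

```text
time_s: 11.35
position: [0.5792, 0.1268, 0.0194]
ee_rot: [[0.934, 0.356, 0.001], [0.356, -0.934, -0.001], [0.0, 0.001, -1.0]]
contact_force: [-0.4, 0.0, 0.1]
grip_width: 0.002
```

Run:
```python
from h import *
ends()
```

```text
rect [ 3. -8.] [ 54. 212.]
[[-70.0, 75.0], [27.0, -114.0], [75.0, -90.0], [-22.0, 99.0]]
top [-0.059  0.111] 0.97
top [-0.231  0.459] 0.48
scene [ 0.053 -0.103] 0.89
scene [-0.06   0.112] 0.68
tcp rack [-0.0654  0.1236] z 0.0194 t 11.75
```

Request:
step_arm(series=[0, 0.7, 0, 0, 0, 1.4, 0, 0, 0, 1.4, 0, 0, 0, -1.5, 0, 0, -5, -1.5, 0, 0, -5.5, 2, 0, 0, -5.5, 5, 0, 0, -5.5, 5, 0, 0])

```text
time_s: 12.75
position: [0.5463, 0.0593, 0.0199]
ee_rot: [[0.935, 0.354, 0.002], [0.354, -0.935, -0.001], [0.001, 0.001, -1.0]]
contact_force: [-0.2, -0.4, 0.4]
grip_width: 0.004
```

Run:
```python
from h import *
ends()
overlay('top','top2.png',None,(190,110,320,240))
```

```text
rect [  2. -10.] [ 56. 236.]
[[-76.0, 82.0], [32.0, -128.0], [81.0, -102.0], [-27.0, 108.0]]
top [ 0.053 -0.117] 0.8
scene [ 0.053 -0.113] 0.63
scene [-0.052  0.099] 0.6
scene [-0.035  0.096] 0.36
tcp rack [-0.0919  0.0546] z 0.0192 t 13.15
```

View pics/top2.png

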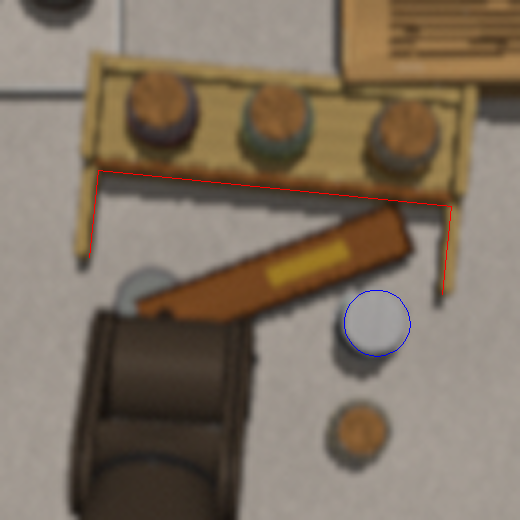

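Request:
step_arm(series=[1.7, -0.2, 0, 0, 3, -0.5, 0, 3, 4.1, -0.7, 0, 6, 5.3, -0.8, 0, 9, 6.5, -0.9, 0, 12, 7.5, -1, 0, 15, 8.5, -1, 0, 17, 9.5, -0.9, 0, 20, 10.2, -0.8, 0, 22, 10.2, -0.8, 0, 22])

```text
time_s: 14.45
position: [0.638, 0.1051, 0.0193]
ee_rot: [[1.0, -0.019, 0.0], [-0.019, -1.0, 0.0], [0.0, -0.0, -1.0]]
contact_force: [-0.5, 1.1, 0.4]
grip_width: -0.001
```

Run:
```python
from h import *
ends()
```

```text
rect [ 27. -22.] [180.  56.]
[[-5.0, -111.0], [52.0, -113.0], [58.0, 68.0], [1.0, 69.0]]
top [ 0.029 -0.114] 0.68
scene [ 0.028 -0.109] 0.86
scene [0.033 0.122] 0.56
tcp rack [-0.0045  0.1075] z 0.0194 t 14.85
```

Request:
step_arm(series=[-2, 0.5, 0, 2, -2.9, 5, 0, 5, -2.9, 10, 0, 5, -2.9, 10, 0, 5, -1.7, 10.2, 0, 5, -0.7, 10.3, 0, 5, 0.1, 10.4, 0, 5, 0.7, 10.5, 0, 5, 1.1, 10.5, 0, 5, 1.1, 10.5, 0, 5])

```text
time_s: 16.1
position: [0.6472, -0.0002, 0.0193]
ee_rot: [[0.994, -0.106, 0.002], [-0.106, -0.994, -0.0], [0.002, 0.0, -1.0]]
contact_force: [-1.1, -0.1, 0.5]
grip_width: 0.003
```

Run:
```python
from h import *
ends()
```

```text
rect [50.  7.] [ 52. 239.]
[[24.0, 126.0], [24.0, -112.0], [76.0, -112.0], [76.0, 126.0]]
top [ 0.051 -0.114] 0.87
top [0.048 0.127] 0.8
scene [ 0.053 -0.112] 0.74
scene [0.053 0.129] 0.52
tcp rack [0.016  0.0039] z 0.0194 t 16.5
```

Request:
step_arm(series=[-1, 0, 0, 0, -1, 4.2, 0, 0, 0, 4.2, 0, 0, 0.3, 4.2, 0, 0, 0.3, 4.2, 0, 0])

```text
time_s: 17.12
position: [0.6443, -0.0415, 0.0188]
ee_rot: [[0.994, -0.106, -0.003], [-0.106, -0.994, 0.0], [-0.003, 0.0, -1.0]]
contact_force: [-4.1, -0.9, 1.5]
grip_width: -0.003
```

Request:
step_arm(series=[-1.3, 0, 0, 0, -1.3, -6, 0, 0, -1.3, -12, 0, 0, -0.3, -12, 0, 0, 0, -12, 0, 0, 0, -12, 0, 0])

```text
time_s: 17.88
position: [0.6566, 0.0765, 0.0187]
ee_rot: [[0.994, -0.108, -0.003], [-0.108, -0.994, 0.001], [-0.003, -0.0, -1.0]]
contact_force: [-2.9, 3.0, 0.5]
grip_width: 0.002
```

Request:
step_arm(series=[0.3, 0, 0, 0, 0.5, 0, 0, 0, 0.5, 0, 0, 0])

```text
time_s: 18.25
position: [0.6565, 0.0764, 0.0187]
ee_rot: [[0.994, -0.108, -0.018], [-0.108, -0.994, 0.002], [-0.018, 0.0, -1.0]]
contact_force: [-17.8, 3.4, 12.0]
grip_width: 0.003
```

Request:
step_arm(series=[-2.5, 0, 0, 0, -2.5, 6, 0, 0, -2.5, 12, 0, 0, -1, 12, 0, 0, -0.2, 12, 0, 0, 0, 12, 0, 0, 0, 12, 0, 0])

```text
time_s: 19.12
position: [0.6438, -0.0446, 0.0183]
ee_rot: [[0.994, -0.107, -0.017], [-0.107, -0.994, -0.0], [-0.017, 0.002, -1.0]]
contact_force: [-17.7, -2.5, 10.9]
grip_width: 0.001
```

Both sides press firmly on the wall: about 18 N with no motion. Backing off and lifting away.

Request:
step_arm(series=[-1, 0, 0, 0, -3, -3, 0, 0, -4, -3, -3, 0, -4, -3, -9, 0, -10, -3, -14, 0, -16, 0, -18, 0, -16, 0, -18, 0, -16, 0, -18, 0])

```text
time_s: 20.12
position: [0.4911, -0.0269, 0.2012]
ee_rot: [[0.994, -0.109, 0.006], [-0.109, -0.994, -0.002], [0.006, 0.001, -1.0]]
contact_force: [0.0, 0.5, -0.6]
grip_width: 0.002
```

Run:
```python
from h import *
ends()
overlay('top','top3.png',[r2w(.051,.127),r2w(.051,-.113)],(190,110,320,240))
for n in ('small_jar','flask','bowl','kit_carton'): print(n,[np.round(r['xyz'],3) for r in optics.landmark_of('top',n)[:1]])
```

```text
rect [50.  9.] [242.  61.]
[[18.0, -112.0], [79.0, -113.0], [82.0, 130.0], [21.0, 130.0]]
top [ 0.054 -0.113] 0.81
top [0.053 0.128] 0.69
scene [0.053 0.125] 0.78
scene [ 0.052 -0.115] 0.52
tcp rack [-0.1358 -0.0382] z 0.1984 t 20.525
small_jar []
flask [array([0.626, 0.422, 0.   ])]
bowl [array([ 0.58 , -0.483,  0.   ])]
kit_carton [array([0.447, 0.479, 0.001])]
```

View pics/top3.png

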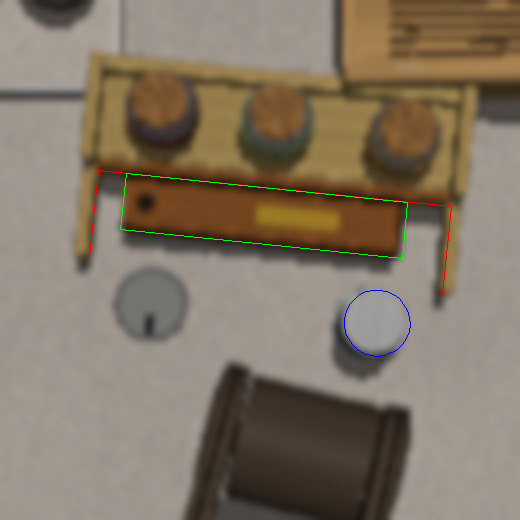

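The box lies along the back wall over its whole length (crop px (125,175) to (405,255)), the jars stand, and the fingers are clear. Handing in, with one check of the small jar first (hidden by the arm in the top view).

Run:
```python
from h import *
optics.read_camera('scene')
print([(np.round(r['xyz'],3),r['score']) for r in optics.landmark_of('scene','small_jar')[:2]])
print(arm.hand_in())
```

```text
[(array([ 0.501, -0.084, -0.002]), 0.74), (array([0.628, 0.   , 0.005]), 0.31)]
the job is handed in; nothing more can be done
None
```

The incense box is in the bay, flat along the back wall over its whole length, and the job is handed in at about 20.6 s on the robot clock. I turned it with the shut fingertips and slid it in right end first behind the post. I then swung the left end in and pressed both halves home, with about 18 N on each side and no further movement.

- **Box position:** in the last images both ends measured 0.052–0.054 m into the bay (allowed 0.041–0.056), at 0.125–0.128 m on the left and −0.113 to −0.115 m on the right. The networks are only good to about 4 mm, so on their own they don't settle this. The overlay and the firm stop against the wall agree with them.
- **Swing:** the right end came about 25 mm off the wall while the left end swung in, and a push at the middle put it back.
- **Things around it:** the small jar, flask, bowl and carton measured within about 5 mm of their starting spots. The three rack jars look unmoved in the top view. I did not re-measure the spoon, but the arm never worked near it at table height.
- **Missed detection:** the last top view did not find the small jar because the arm hid it. The scene camera found it in place.

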